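# Uncover the leaning spice dispenser and set its cap to the pour spout

### The arm

A 6-joint arm with a two-finger parallel gripper is mounted at the origin on a cart in front of the work surface, level with it; the furniture and walls round the work are solid. World frame = base frame: x ahead of the robot, y to its left, z up, the work surface at z = 0. Lengths are in m, angles in rad, forces in N, time in s.
With the tool pointing down it reaches from about 0.375 to 0.975 m from the base axis. Payload 3.8 kg.
Tool frame: the origin (TCP) lies at the very end of the fingers, on their centre line; the grasp point (between the pads) lies 19 mm behind it; z points along the fingers, y is the direction in which the jaws open and shut (so a half turn about z gives the same grasp; the last joint's range is limited). The gripper opens to 85 mm and grips with 20 to 120 N. Pads are 22 mm wide; open, the fingers measure 114 mm over their backs; the gripper's body (76 mm by 85 mm) begins 54 mm behind the grasp point. The pads swing forward as they close: fully open they stand 13 mm farther back than shut.
Start: joints at [1.273, 0.264, 1.604, -0, 1.274, -0.037], TCP at [0.174, 0.652, 0.231] pointing down, gripper open.
Joint ranges: [-2.63, 2.63], [-0.94, 2.18], [0.31, 2.57], [-1.31, 4.45], [0, 2.66], [-2.55, 2.55]. Speed limits (rad/s): [2.57, 2.57, 3.14, 3.14, 3.14, 3.14].

### API

Orientations are given as a rotation vector (axis times angle).
In Python, from workcell import status, read_camera, camera_info, order gives the robot as it stands.
- The arm moves only by the tool move_arm, never from a script. Its argument "deltas" is a list of rows, each a list of 3 entries, a list of its own where there are three numbers: the turn, a rotation vector about the world's x, y, z as a fraction of full scale, then the shift along the world's x, y, z as a fraction of full scale, then the closure, from -1 (fully open) to 1 (shut), so that 0 is half open. A call has 1 to 20 rows; each row is the pose to reach, as a shift and turn from the pose commanded when the call began; what a row does not reach only later rows make up. Full scale, the value 1, is 0.1 m for a shift and pi/2 rad for a turn. A row lasts 1/8 s, in which the tool goes at most 62.5 mm and 10.7 degrees, less where a joint would pass 70% of its speed; a pose out of reach is approached as far as the arm can. A call with a number of a shift or a turn outside -1 to 1 is refused whole. A call with a gripper value outside its range is refused whole. The fingers move at their own pace and stop on an object; "grip_force" is the grip in N (left out, the last holds). Time passes only in rows, so rows that repeat a pose let the fingers close. It gives the time, the measured TCP pose, the force and the opening at its end, in the units of the state.
- status.read_state(): the state, without advancing time (a new reading comes with each control period).
- read_camera(name): name is "scene" or "top" or "wrist"; returns (picture, depth): 400x640x3 uint8, red, green, blue; 400x640 float32, m along the optical axis (not along the pixel's ray), 0 where there is no reading.
- camera_info(name): a dict with "K" (3x3 intrinsics, pixels), "R" (3x3) and "t" (3): a world point X has camera coordinates R X + t. Camera axes: x right, y down, z forward; pixel columns grow to the right and rows downward; lengths in m; the calibration is good to about 2 mm. A picture is of the moment at which its call begins: read the wrist's pose just before it. camera_info takes no time and is no camera call; for the wrist camera it gives the pose at the moment of the call.
- order.finish_job(): hands the job in, once; it reports no verdict.
The state is a dict: "time": time; "q": joint angles; "joint_vel": joint speeds; "joint_torque": joint torques, N m; "tool_pos": TCP position; "tcp_rot": TCP orientation; "wrist_force": force on the tool from outside, world axes, zero at the start; "torque": the same for the moment, N m; "width": opening from 0.0 (shut) to 1.0 (fully open).
Only numpy, scipy, OpenCV 4.12 (cv2) and the standard library are available. Lean on these libraries where they do the work, as an engineer would, in place of code of your own. Each camera call takes 0.05 s, during which the arm holds its last target. There are 200 camera calls.

### The job

Get the spice dispenser ready to pour: draw the deep metal cover off along its leaning axis and stand it upright, open end down, on the chopping board; then turn the dispenser's wooden cap until the opening in the cap lies over the hole beside the broad pour lip, the largest of the three marks on the rim. Let go, and do not shift or tip the other things, slide the board or turn the metal drum in its stand.

Things in the scene. Friction and masses are not known exactly. Their poses are not given: they have to be found in the camera images.
- stand: Low bent-rod stand fixed to the right-hand worktop, 150 x 110 mm on the ground; it holds a round wooden platform (116 mm across) with the steel drum and cap on it. Origin on the worktop under stand_seat, z up. The dispenser's axis leans 0.55 rad from vertical towards the stand's own -x: direction (-0.523, 0, 0.853) in its frame.
- stand_seat (a point): Point on the dispenser's axis on top of the platform, 50 mm above the stand's origin; 'along the axis' below counts from here. The drum is 82 mm across, its flat upper deck 50 mm along the axis. It is very stiff in the stand (do not turn it) but its angle varies.
- cover: Deep round aluminium cover, loose, 150-310 g: 92 mm outside, 86 inside (2 mm clearance round the drum), 98 tall, closed at the top, with a round black knob 26 mm across from 98 to 128 mm above the rim. Origin at the centre of the open rim, z towards the knob. Starts over drum and cap, rim on the platform, z along the leaning axis; draw it 92 mm along the axis to clear the grip bar.
- cover_knob (a point): Centre of the cover's knob, on its axis, 114 mm above the open rim; z along the cover's axis. Place to grip it.
- cap_grip (a point): On the axis inside the cap's grip bar, 77 mm along the axis. The cap is a dark wooden disc 66 mm across, its top face 58 mm along the axis; on it stands the bar: 13 mm thick, 50 long, 30 tall (58 to 88 mm along the axis). Turns with the cap: z outward along the axis, y along the bar, x across it towards the opening. Turning takes 0.10 N m; it stays where left, no detents.
- cap_opening (a point): Centre of the cap's one opening (a window about 17 mm deep radially and 45 deg wide), in the plane of the cap's top face, 22 mm from the axis at right angles to the bar.
- pour_hole (a point): Point in the plane of the cap's top face, 22 mm from the axis, over the drum's large pour hole, where the opening must be. The broad U-shaped steel pour lip (22 mm wide, 9 tall) stands beside it on the deck's edge, just outside the cap, 37 mm from the axis. Two smaller marks on that edge, a 7 mm tab and a 6 mm bead 120 deg either side, belong to other compartments.
- cap (a joint): Angle of the cap on the drum, rad, counter-clockwise seen from above the cap. 0 and 6.283 both mean the opening is over the pour hole. Starts between 1.3 and 4.98; end stops at -1.5 and 7.8, so it may be turned either way.
- board: Light wooden chopping board 200 x 300 x 22 mm, lying loose on the cooktop in front of the robot. Origin at the centre of its underside, its own x along the 200 mm side, y along the 300 mm side, z up.
- honey_jar: Honey jar 65 mm across, 86 mm tall, standing somewhere on the board. Origin at the centre of its underside. Stays where it is.
- pepper_mill: Wooden pepper mill, 58 mm across, 170 mm tall, standing between stand and board. Origin under it. Stays where it is.
- oil_bottle: Oil bottle, 61 mm across, 268 mm tall, standing behind the mill. Origin under it. Stays where it is.
- apple: Red apple, 77 mm, to the right of the stand. Stays where it is.

How it is judged:
By the outcome, as a careful person would: the job done as asked, in the order asked, and still so for the second after the job is handed in, with the robot touching nothing.
It also fails if it takes over 72 s, if anything falls off the work surface, if the arm or the gripper's body presses on something with over 40 N, if the wrist force passes 120 N, or if a joint passes its speed limit or range.

## Working session

There is one attempt and no reset: what is moved stays moved. The work goes in short steps, Python scripts to look and compute and a tool call to move; the robot and the scene stay as the last step left them, time stands still between calls to the robot, and variables do not carry over. Pictures are saved under pics/ and viewed, about 8 in all and at most 12, crops included, and the job is handed in when it is done.

Besides the shell and the picture viewer there is one more tool, called after "Emit:" in YAML: its name, and indented under it one key for each argument. move_arm: Moves the arm, as the interface text tells. Its arguments: {"type":"object","properties":{"deltas":{"type":"array","items":{"type":"array"}},"grip_force":{"type":"number"}},"required":["deltas"]}

```bash
ls; mkdir -p pics
python3 - <<'E'
from workcell import status, read_camera, camera_info
import cv2,numpy as np
for n in("scene","top"):
    p,d=read_camera(n);np.savez(f"{n}0.npz",p=p,d=d,**camera_info(n))
    cv2.imwrite(f"pics/{n}0.png",p[:,:,::-1]); i=camera_info(n); print(n,i["K"],(-i["R"].T@i["t"]).round(3),i["R"].round(3))
print(status.read_state())
E
```

```text
pics
scene [[507.20523461   0.         324.24321739]
 [  0.         507.20523461 206.66970356]
 [  0.           0.           1.        ]] [-0.491 -0.791  1.085] [[ 0.535 -0.845  0.01 ]
 [-0.533 -0.347 -0.772]
 [ 0.655  0.408 -0.636]]
top [[428.37790302   0.         316.09924015]
 [  0.         428.37790302 197.99985684]
 [  0.           0.           1.        ]] [ 0.4   -0.141  1.319] [[ 0.018 -1.     0.019]
 [-0.994 -0.02  -0.111]
 [ 0.111 -0.017 -0.994]]
{'time': 0.1, 'q': array([ 1.27313024e+00,  2.64678743e-01,  1.60526761e+00,  1.62046085e-05,
        1.27371640e+00, -3.68783001e-02]), 'joint_vel': array([ 0.00022758, -0.00092192, -0.00281531,  0.0016356 , -0.00143607,
       -0.00081827]), 'joint_torque': array([ 6.84081551e-04, -5.16703892e+01, -3.68592024e+01,  1.43956629e-05,
        6.33440810e-03, -5.96698123e-05]), 'tool_pos': array([0.17382607, 0.65153054, 0.23006962]), 'tcp_rot': array([-0.40844505, -3.11456344,  0.0032019 ]), 'wrist_force': array([-1.32798856, -0.45350358, -0.22367755]), 'torque': array([0.00652082, 0.03622835, 0.05034994]), 'width': 0.9982882545064241}
```

View pics/scene0.png

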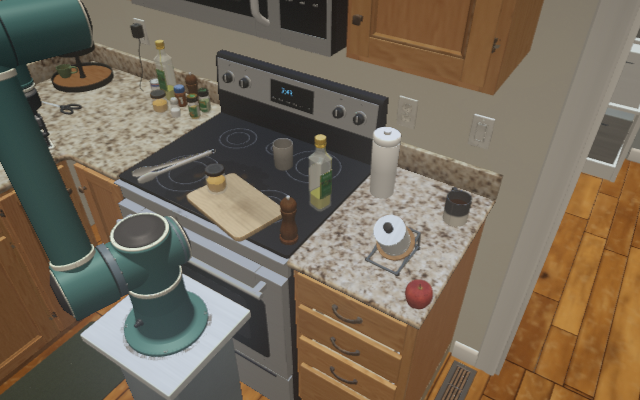

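View pics/top0.png

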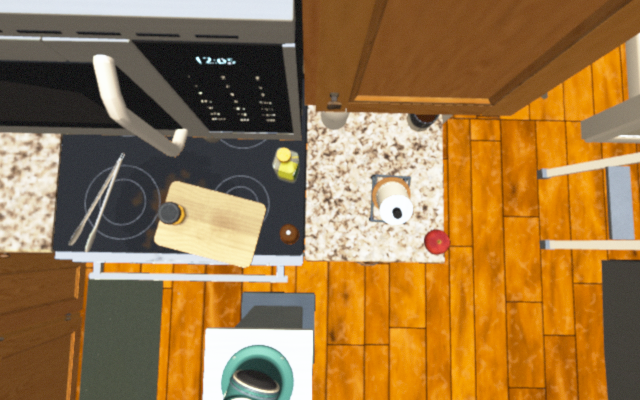

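The scene view shows the cover leaning towards the robot at about (391,235), with its knob at (388,228). The mill is at (289,220) and the bottle at (320,175). In the top view the knob is at (397,213), the platform at (393,192), the board centre near (211,223), the jar at (172,213) and the mill at (288,233).

```bash
cat > h.py <<'E'
import numpy as np,cv2
from workcell import status, read_camera, camera_info
def load(n):
    f=np.load(n); return {k:f[k] for k in f}
def shot(n,f):
    i=camera_info(n);p,d=read_camera(n);np.savez(f,p=p,d=d,**i);return dict(p=p,d=d,**i)
def cloud(c):
    v,u=np.mgrid[:400,:640];K=c["K"];d=c["d"]
    X=np.stack([(u-K[0,2])/K[0,0]*d,(v-K[1,2])/K[1,1]*d,d],-1)
    return (X-c["t"])@c["R"]
def ray(c,u,v):
    o=-c["R"].T@c["t"];r=c["R"].T@np.linalg.solve(c["K"],[u,v,1.]);return o,r/np.linalg.norm(r)
def onz(c,u,v,z):
    o,r=ray(c,u,v);return o+r*(z-o[2])/r[2]
def tri(rs):
    A=sum(np.eye(3)-np.outer(r,r) for o,r in rs);b=sum((np.eye(3)-np.outer(r,r))@o for o,r in rs);return np.linalg.solve(A,b)
def blob(m,roi,big=True):
    x0,y0,x1,y1=roi;mm=np.zeros(m.shape,np.uint8);mm[y0:y1,x0:x1]=m[y0:y1,x0:x1]
    n,l,s,c=cv2.connectedComponentsWithStats(mm);k=1+np.argmax(s[1:,4]);return l==k,c[k],s[k]
E
python3 - <<'E'
from h import *
S,T=load("scene0.npz"),load("top0.npz");PS,PT=cloud(S),cloud(T)
g=lambda c:c["p"].astype(int).max(2)
ks,cs,ss=blob(g(S)<60,(375,215,402,245));kt,ct,st=blob(g(T)<60,(385,200,408,226))
print("knob px",cs,ss,ct,st)
print("knob tri",tri([ray(S,*cs),ray(T,*ct)]), "depth",np.median(PS[ks],0),np.median(PT[kt],0))
# top disc: bright pixels
for c,P,roi in((S,PS,(370,210,410,260)),(T,PT,(378,190,415,228))):
    x0,y0,x1,y1=roi
    for r in range(y0,y1,4): print(r,[ "%.2f,%.2f,%.2f"%tuple(P[r,u]) for u in range(x0,x1,6)])
# board
hsv=cv2.cvtColor(T["p"],cv2.COLOR_RGB2HSV)
m=((PT[...,2]>0.012)&(PT[...,2]<0.033)&(hsv[...,1]>60)).astype(np.uint8)
b,c,s=blob(m,(140,170,280,275));print("board",c,s)
cn=cv2.findContours(b.astype(np.uint8),0,2)[0];cn=max(cn,key=cv2.contourArea)
bx=cv2.boxPoints(cv2.minAreaRect(cn));print([onz(T,*q,0.022).round(3) for q in bx], np.median(PT[b],0))
# things on height
for n,(u,v) in dict(jar=(172,213),mill=(288,233),bottle=(286,157)).items(): print(n,PT[v,u])
q=PT[190:235,150:200].reshape(-1,3);q=q[(q[:,2]>.07)&(q[:,2]<.1)];print("jar",q.min(0),q.max(0))
q=PT[210:255,265:310].reshape(-1,3);q=q[(q[:,2]>.04)&(q[:,2]<.2)];print("mill",q.min(0),q.max(0))
E
```

```text
knob px [388.46153846 230.76923077] [385 229   7   4  13] [396.7 212.6] [393 209   8   9  50]
knob tri [ 0.49695423 -0.38710142  0.13309611] depth [ 0.48636034 -0.39380895  0.14451474] [ 0.49326836 -0.38028602  0.16030461]
210 ['0.70,-0.23,-0.00', '0.71,-0.25,-0.01', '0.72,-0.26,-0.01', '0.73,-0.28,0.00', '0.74,-0.30,-0.00', '0.76,-0.31,-0.01', '0.77,-0.33,-0.00']
214 ['0.68,-0.24,-0.01', '0.70,-0.25,-0.01', '0.70,-0.27,-0.01', '0.71,-0.29,-0.00', '0.72,-0.31,-0.00', '0.74,-0.32,-0.01', '0.74,-0.34,-0.00']
218 ['0.66,-0.25,-0.00', '0.67,-0.27,-0.00', '0.53,-0.35,0.14', '0.53,-0.37,0.15', '0.54,-0.38,0.15', '0.54,-0.40,0.16', '0.73,-0.35,-0.01']
222 ['0.64,-0.26,-0.00', '0.51,-0.34,0.14', '0.51,-0.36,0.14', '0.50,-0.38,0.17', '0.53,-0.39,0.14', '0.53,-0.41,0.15', '0.71,-0.36,-0.01']
226 ['0.63,-0.27,-0.00', '0.50,-0.35,0.13', '0.51,-0.36,0.13', '0.49,-0.39,0.16', '0.52,-0.39,0.14', '0.52,-0.41,0.14', '0.60,-0.40,0.08']
230 ['0.61,-0.28,-0.00', '0.49,-0.35,0.13', '0.50,-0.37,0.12', '0.48,-0.39,0.15', '0.51,-0.40,0.14', '0.51,-0.42,0.14', '0.53,-0.43,0.13']
234 ['0.59,-0.29,-0.00', '0.4
[... 2148 characters left out ...]
7,-0.40,0.12', '0.48,-0.45,-0.00', '0.48,-0.47,-0.01']
226 ['0.46,-0.36,0.00', '0.47,-0.38,-0.01', '0.47,-0.39,-0.00', '0.47,-0.41,-0.00', '0.47,-0.43,-0.00', '0.47,-0.45,-0.00', '0.47,-0.47,-0.00']
board [213.78595658 223.75864993] [ 155  181  111   86 5896]
[array([0.401, 0.322, 0.022]), array([0.597, 0.282, 0.022]), array([ 0.524, -0.015,  0.022]), array([0.33 , 0.03 , 0.022])] [0.45609929 0.14254362 0.02070544]
jar [0.48535438 0.24494216 0.10303996]
mill [ 0.43328131 -0.0868576   0.16497842]
bottle [ 0.61955223 -0.08183549  0.26526282]
jar [0.45508239 0.2196827  0.07072413] [0.51937506 0.26425939 0.09924395]
mill [ 0.41013573 -0.11094823  0.04114177] [ 0.46164413 -0.06366327  0.17410671]
```

```bash
cat >> h.py <<'E'
def axisfit(c,nom,a,r=0.05):
    """plane of the cover's top disc from depth near nom; returns centre, normal"""
    P=cloud(c).reshape(-1,3);P=P[(np.linalg.norm(P-nom,axis=1)<r)]
    o=nom;n=a
    for w in (.012,.006,.004,.004,.004):
        k=P[(abs((P-o)@n)<w)&(np.linalg.norm(P-nom,axis=1)<r)]
        m=k.mean(0);n2=np.linalg.svd(k-m,full_matrices=False)[2][2];n=n2*np.sign(n2@n);o=m
    B=np.linalg.svd(n[None])[2][1:];q=((k-o)@B.T).astype(np.float32)
    (cx,cy),R=cv2.minEnclosingCircle((q*1000).reshape(-1,1,2))
    return o+np.array([cx,cy])/1000@B,n,R,len(k)
E
python3 - <<'E'
from h import *
for f in("scene0.npz","top0.npz"):
    c=load(f);o,n,R,k=axisfit(c,np.array([.508,-.386,.138]),np.array([-.52,0,.85]))
    print(f,o.round(4),n.round(3),R,k,"yaw",np.arctan2(-n[1],-n[0]),"tilt",np.arccos(n[2]),"seat",(o-n*.098).round(3),"knob",(o+n*.016).round(3))
E
```

```text
scene0.npz [ 0.5053 -0.3874  0.1339] [-0.522  0.019  0.853] 46.6805419921875 564 yaw -0.03723462811221609 tilt 0.5491040570115588 seat [ 0.556 -0.389  0.05 ] knob [ 0.497 -0.387  0.148]
top0.npz [ 0.506  -0.3848  0.1344] [-0.522  0.019  0.853] 46.91532516479492 639 yaw -0.0367220594261539 tilt 0.5495155012182885 seat [ 0.557 -0.387  0.051] knob [ 0.498 -0.385  0.148]
```

Emit:
move_arm:
  deltas:
    - [[0, 0, -0.08], [0.3, -0.5, 0.25], 0]
    - [[0, 0, -0.167], [0.6, -1, 0.5], 0]
    - [[0, 0, -0.167], [0.6, -1, 0.5], 0]
  grip_force: 60

```text
time: 0.48
tool_pos: [0.2362, 0.5506, 0.2838]
tcp_rot: [0.818, 3.032, 0.005]
wrist_force: [-0.5, 0.9, 0.2]
width: 0.496
```

Emit:
move_arm:
  deltas:
    - [[0, 0, -0.06], [0.3, -0.35, 0.2], 0]
    - [[0, 0, -0.12], [0.6, -0.7, 0.4], 0]
    - [[0, 0, -0.167], [0.8, -1, 0.5], 0]

```text
time: 0.85
tool_pos: [0.3148, 0.4518, 0.3317]
tcp_rot: [1.205, 2.901, 0.001]
wrist_force: [1.3, 0.6, -0.2]
width: 0.5
```

Emit:
move_arm:
  deltas:
    - [[0, 0, -0.08], [0.3, -0.5, 0], 0]
    - [[0, 0, -0.167], [0.6, -1, 0], 0]

```text
time: 1.1
tool_pos: [0.3743, 0.3516, 0.3306]
tcp_rot: [-1.574, -2.718, 0.0]
wrist_force: [0.4, -0.1, 1.2]
width: 0.501
```

Emit:
move_arm:
  deltas:
    - [[0, 0, -0.08], [0.2, -0.5, 0], 0]
    - [[0, 0, -0.167], [0.4, -1, 0], 0]

```text
time: 1.35
tool_pos: [0.4143, 0.2512, 0.3303]
tcp_rot: [-1.917, -2.488, 0.001]
wrist_force: [1.5, 0.1, -0.6]
width: 0.498
```

Emit:
move_arm:
  deltas:
    - [[0, 0, -0.08], [0, -0.5, 0], 0]
    - [[0, 0, -0.167], [0, -1, 0], 0]

```text
time: 1.6
tool_pos: [0.4139, 0.1512, 0.3303]
tcp_rot: [-2.226, -2.216, 0.001]
wrist_force: [0.8, 0.1, 0.3]
width: 0.503
```

Emit:
move_arm:
  deltas:
    - [[0, 0, 0], [0, -0.5, 0], 0]
    - [[0, 0, 0], [0, -1, 0], 0]

```text
time: 1.85
tool_pos: [0.4139, 0.0513, 0.3306]
tcp_rot: [-2.221, -2.221, 0.0]
wrist_force: [1.5, 0.3, 0.6]
width: 0.502
```

Emit:
move_arm:
  deltas:
    - [[0, 0, 0], [0, -0.5, 0], 0]
    - [[0, 0, 0], [0, -1, 0], 0]

```text
time: 2.1
tool_pos: [0.414, -0.0488, 0.3306]
tcp_rot: [-2.221, -2.221, -0.0]
wrist_force: [0.3, -0.5, 0.2]
width: 0.502
```

Emit:
move_arm:
  deltas:
    - [[0, 0, 0], [0, -0.5, 0], 0]
    - [[0, 0, 0], [0, -1, 0], 0]

```text
time: 2.35
tool_pos: [0.4141, -0.1489, 0.3306]
tcp_rot: [-2.221, -2.221, -0.001]
wrist_force: [1.0, 0.3, 1.0]
width: 0.499
```

Emit:
move_arm:
  deltas:
    - [[0, 0, 0], [0, -0.5, 0], 0]
    - [[0, 0, 0], [0, -1, 0], 0]

```text
time: 2.6
tool_pos: [0.4143, -0.249, 0.3305]
tcp_rot: [-2.221, -2.22, -0.001]
wrist_force: [0.5, 1.8, 0.0]
width: 0.499
```

Emit:
move_arm:
  deltas:
    - [[0, -0.1, 0], [0, -0.5, 0], 0]
    - [[0, -0.22, 0], [0, -1, 0], 0]
    - [[0, -0.35, 0], [0, -1, 0], 0]
    - [[0, -0.35, 0], [0, -1, 0], 0]

```text
time: 3.1
tool_pos: [0.4115, -0.3474, 0.3277]
tcp_rot: [1.921, 1.907, 0.541]
wrist_force: [-0.1, 0.0, -1.2]
width: 0.5
```

Run:
```python
from h import *
s=status.read_state();print({k:np.round(v,3) for k,v in s.items() if k in("time","q","tool_pos","tcp_rot")})
print(cv2.Rodrigues(s["tcp_rot"])[0].round(3))
c=shot("wrist","w1.npz");cv2.imwrite("pics/w1.png",c["p"][:,:,::-1])
o=-c["R"].T@c["t"];Rt=cv2.Rodrigues(s["tcp_rot"])[0];print("cam in tool",Rt.T@(o-s["tool_pos"]),(c["R"]@Rt).round(2))
try: print(axisfit(c,np.array([.5055,-.386,.134]),np.array([-.52,0.02,.85])))
except Exception as e: print(e)
```

```text
{'time': np.float64(3.1), 'q': array([-1.046, -0.27 ,  2.053,  0.525,  1.123, -1.213]), 'tool_pos': array([ 0.411, -0.347,  0.328]), 'tcp_rot': array([1.921, 1.907, 0.541])}
[[ 0.005  0.854  0.52 ]
 [ 1.    -0.008  0.002]
 [ 0.006  0.52  -0.854]]
cam in tool [ 0.06426305 -0.00131752 -0.14281902] [[-0.    1.   -0.  ]
 [-0.97 -0.   -0.26]
 [-0.26  0.    0.97]]
(array([ 0.50325721, -0.38463935,  0.13322452]), array([-0.52343908,  0.02194682,  0.85178041]), 46.01650619506836, 4175)
```

View pics/w1.png

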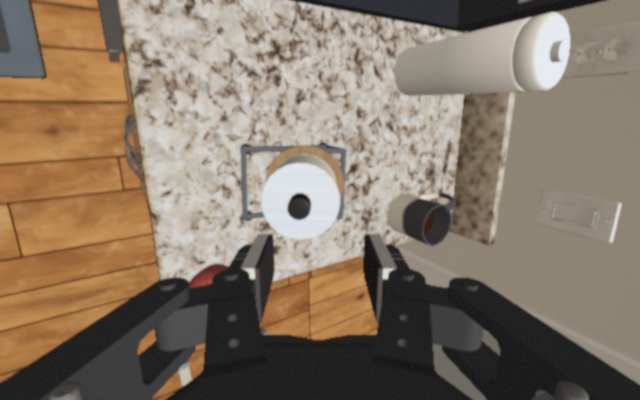

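The wrist view shows the cover's disc centre at (301,200) and the knob at (299,207), with free space around the cover. The wrist's plane fit agrees with the other two views to about 2 mm.

Emit:
move_arm:
  deltas:
    - [[0, 0, -0.014], [0.32, -0.18, -0.5], 0]
    - [[0, 0, -0.027], [0.64, -0.36, -1], 0]
    - [[0, 0, -0.027], [0.64, -0.36, -1], 0]

```text
time: 3.52
tool_pos: [0.4794, -0.3806, 0.2252]
tcp_rot: [1.954, 1.875, 0.53]
wrist_force: [0.9, 0.7, -1.1]
width: 0.497
```

Emit:
move_arm:
  deltas:
    - [[0, 0, 0], [0, 0, -0.25], 0]
    - [[0, 0, 0], [0, 0, -0.5], 0]
    - [[0, 0, 0], [0, 0, -0.54], 0]
    - [[0, 0, 0], [0, 0, -0.54], 0]
    - [[0, 0, 0], [0, 0, -0.54], 0]

```text
time: 4.15
tool_pos: [0.479, -0.3846, 0.1797]
tcp_rot: [1.945, 1.863, 0.526]
wrist_force: [0.1, 0.2, -0.5]
width: 0.498
```

Run:
```python
from h import *
s=status.read_state();R=cv2.Rodrigues(s["tcp_rot"])[0];print(s["tool_pos"],R[:,2],s["wrist_force"])
c=shot("wrist","w2.npz");cv2.imwrite("pics/w2.png",c["p"][:,:,::-1])
o,n,r,k=axisfit(c,np.array([.5045,-.3855,.134]),np.array([-.52,0.02,.85]));print(o,n,r,k)
# knob top: black points above the disc near the axis
P=cloud(c);h=(P-o)@n;rad=np.linalg.norm(P-o-h[...,None]*n,axis=2);m=(h>.02)&(h<.04)&(rad<.025)
print("knobtop",np.median(P[m],0),m.sum(),np.median(h[m]), "offset tcp->axis",(lambda d:d-(d@n)*n)(np.median(P[m],0)-s["tool_pos"]))
```

```text
[ 0.47904675 -0.38461948  0.17966702] [ 0.523714   -0.02414851 -0.85155181] [ 0.10691071  0.21542224 -0.4534124 ]
[ 0.50288878 -0.38497281  0.13310484] [-0.52379416  0.02226395  0.85155387] 46.06911087036133 12505
knobtop [ 0.48760283 -0.38213192  0.15816462] 1685 0.029724331129799667 offset tcp->axis [-0.00335327  0.00299377 -0.00214088]
```

Emit:
move_arm:
  deltas:
    - [[0, 0, 0], [0.03, 0, -0.13], 0]
    - [[0, 0, 0], [0.12, 0, -0.27], 0]
    - [[0, 0, 0], [0.17, 0, -0.35], 0]
    - [[0, 0, 0], [0.22, 0, -0.436], 0]
    - [[0, 0, 0], [0.22, 0, -0.436], 0]
    - [[0, 0, 0], [0.22, 0, -0.436], 0]

```text
time: 4.95
tool_pos: [0.5002, -0.3839, 0.1337]
tcp_rot: [1.948, 1.864, 0.527]
wrist_force: [-0.3, 0.4, 0.4]
width: 0.501
```

Run:
```python
from h import *
s=status.read_state();o=np.array([ 0.5030,-.385,.1332]);n=np.array([-.523,.022,.852]);d=s["tool_pos"]-o;print(s["tool_pos"],d@n,d-(d@n)*n,s["wrist_force"],s["joint_vel"].round(3))
c=shot("wrist","w3.npz");cv2.imwrite("pics/w3.png",c["p"][:,:,::-1])
```

```text
[ 0.50020134 -0.38390936  0.13374994] 0.0019562435285603304 [-0.00177554  0.0010476  -0.00111678] [-0.30787244  0.44269359  0.36063635] [-0.003 -0.01  -0.003 -0.    -0.     0.   ]
```

View pics/w3.png

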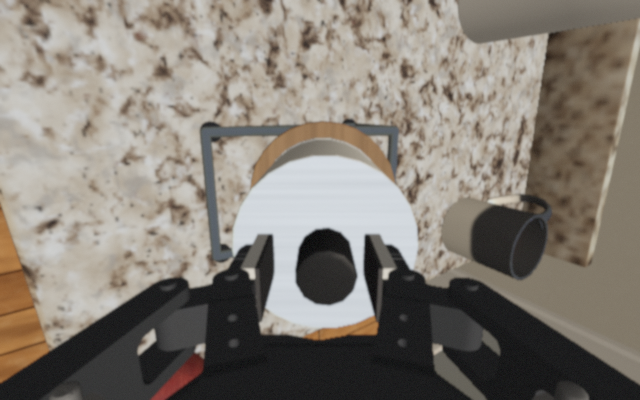

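The pads straddle the knob, which is at (326,265). I'll centre the gripper slightly, raise it 2 mm, then close.

Emit:
move_arm:
  deltas:
    - [[0, 0, 0], [0.01, -0.01, 0.03], 0]
    - [[0, 0, 0], [0.01, -0.01, 0.03], 1]
    - [[0, 0, 0], [0.01, -0.01, 0.03], 1]
    - [[0, 0, 0], [0.01, -0.01, 0.03], 1]
    - [[0, 0, 0], [0.01, -0.01, 0.03], 1]
    - [[0, 0, 0], [0.01, -0.01, 0.03], 1]
  grip_force: 60

```text
time: 5.75
tool_pos: [0.5012, -0.3855, 0.1379]
tcp_rot: [1.947, 1.863, 0.526]
wrist_force: [-4.1, 1.1, 5.4]
width: 0.28
```

Emit:
move_arm:
  deltas:
    - [[0, 0, 0], [-0.05, 0.002, 0.08], 1]
    - [[0, 0, 0], [-0.12, 0.005, 0.2], 1]
    - [[0, 0, 0], [-0.21, 0.008, 0.34], 1]
    - [[0, 0, 0], [-0.3, 0.012, 0.49], 1]
    - [[0, 0, 0], [-0.39, 0.016, 0.64], 1]
    - [[0, 0, 0], [-0.48, 0.02, 0.78], 1]
    - [[0, 0, 0], [-0.57, 0.023, 0.93], 1]
    - [[0, 0, 0], [-0.61, 0.025, 0.995], 1]
    - [[0, 0, 0], [-0.61, 0.025, 0.995], 1]

```text
time: 6.88
tool_pos: [0.44, -0.3827, 0.237]
tcp_rot: [1.947, 1.863, 0.526]
wrist_force: [-0.0, 0.0, -2.9]
width: 0.283
```

Run:
```python
from h import *
c=shot("scene","s2.npz");cv2.imwrite("pics/s2.png",cv2.resize(c["p"][120:300,280:480,::-1],None,fx=3.5,fy=3.3))
print(status.read_state()["q"])
```

```text
[-1.02166586 -0.12581833  2.10681508  0.57740795  0.91806753 -1.2784388 ]
```

View pics/s2.png

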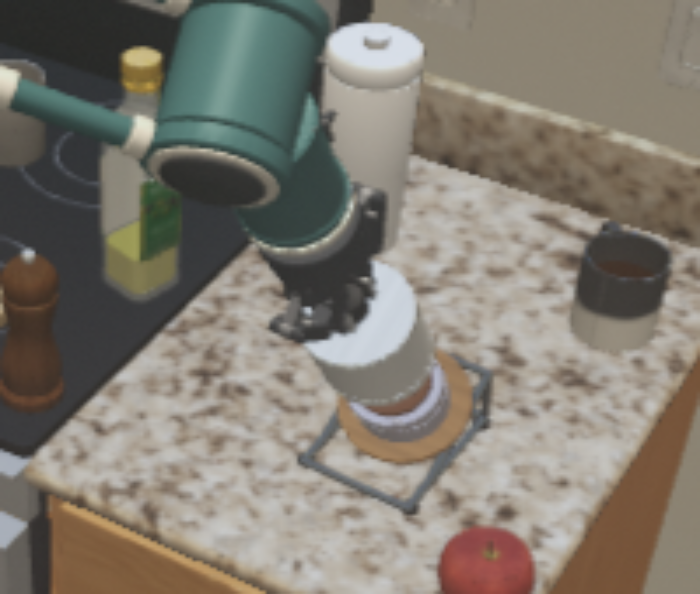

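The cover is clear of the drum: its rim is near (390,390) in the crop, and nothing else has moved. Next I lift it, turn it upright and carry it to the board.

Emit:
move_arm:
  deltas:
    - [[0, 0, 0], [-0.08, 0, 0.3], 1]
    - [[0, 0, 0], [-0.16, 0, 0.65], 1]
    - [[0, 0, 0], [-0.2, 0, 1], 1]
    - [[0, 0, 0], [-0.2, 0, 1], 1]

```text
time: 7.42
tool_pos: [0.4211, -0.3838, 0.3395]
tcp_rot: [1.943, 1.862, 0.524]
wrist_force: [0.4, -0.1, -2.8]
width: 0.283
```

Emit:
move_arm:
  deltas:
    - [[0.002, 0.05, 0], [0, 0.1, 0], 1]
    - [[0.005, 0.13, 0], [0, 0.3, 0], 1]
    - [[0.009, 0.21, 0], [0, 0.5, 0], 1]
    - [[0.012, 0.29, 0], [0, 0.75, 0], 1]
    - [[0.0147, 0.35, 0], [0, 1, 0], 1]
    - [[0.0147, 0.35, 0], [0, 1, 0], 1]

```text
time: 8.18
tool_pos: [0.4213, -0.2799, 0.333]
tcp_rot: [-2.261, -2.174, 0.0]
wrist_force: [0.5, -1.1, -3.2]
width: 0.282
```

Emit:
move_arm:
  deltas:
    - [[0, 0, 0], [0, 0.3, 0], 1]
    - [[0, 0, 0], [0, 0.7, 0], 1]
    - [[0, 0, 0], [0, 1, 0], 1]

```text
time: 8.55
tool_pos: [0.4195, -0.1813, 0.3341]
tcp_rot: [-2.268, -2.17, -0.0]
wrist_force: [-0.5, -0.2, -2.8]
width: 0.282
```

Emit:
move_arm:
  deltas:
    - [[0, 0, 0], [0, 0.3, 0], 1]
    - [[0, 0, 0], [0, 0.7, 0], 1]
    - [[0, 0, 0], [0, 1, 0], 1]

```text
time: 8.93
tool_pos: [0.4194, -0.0813, 0.3343]
tcp_rot: [-2.268, -2.171, 0.0]
wrist_force: [0.6, -0.2, -3.4]
width: 0.286
```

Emit:
move_arm:
  deltas:
    - [[0, 0, 0], [0, 0.3, 0], 1]
    - [[0, 0, 0], [0, 0.7, 0], 1]
    - [[0, 0, 0], [0, 1, 0], 1]

```text
time: 9.3
tool_pos: [0.4196, 0.0187, 0.3343]
tcp_rot: [-2.268, -2.171, 0.001]
wrist_force: [0.1, 0.2, -2.5]
width: 0.283
```

Emit:
move_arm:
  deltas:
    - [[0, 0, 0], [0.1, 0.3, -0.1], 1]
    - [[0, 0, 0], [0.2, 0.5, -0.3], 1]
    - [[0, 0, 0], [0.3, 0.65, -0.5], 1]
    - [[0, 0, 0], [0.3, 0.65, -0.6], 1]
    - [[0, 0, 0], [0.3, 0.65, -0.6], 1]

```text
time: 9.93
tool_pos: [0.4489, 0.0819, 0.2742]
tcp_rot: [-2.268, -2.17, 0.005]
wrist_force: [-0.0, 0.4, -2.8]
width: 0.28
```

Run:
```python
from h import *
s=status.read_state();R=cv2.Rodrigues(s["tcp_rot"])[0];print(s["tool_pos"],R.round(4),s["wrist_force"],s["q"].round(2))
c=shot("wrist","w4.npz");t=s["tool_pos"]+np.array([0,0,-.006])
print(axisfit(c,t,np.array([0,0,1.])))
c=shot("scene","s3.npz");cv2.imwrite("pics/s3.png",cv2.resize(c["p"][100:260,150:350,::-1],None,fx=3.5,fy=3.5))
P=cloud(c).reshape(-1,3);q=P[(np.linalg.norm(P[:,:2]-t[:2],axis=1)<.055)&(P[:,2]<t[2]-.01)&(P[:,2]>.06)]
print("low edge",np.percentile(q[:,2],[0,1,5]),len(q))
print(axisfit(c,t,np.array([0,0,1.])))
```

```text
[0.44887803 0.08189462 0.27421367] [[ 4.42e-02  9.99e-01 -3.90e-03]
 [ 9.99e-01 -4.42e-02 -7.00e-04]
 [-9.00e-04 -3.90e-03 -1.00e+00]] [-0.02236262  0.38235811 -2.76272905] [ 0.13 -0.18  1.99 -0.    1.34  0.17]
(array([0.44783979, 0.08263463, 0.26850215]), array([2.94531745e-03, 1.40327658e-04, 9.99995653e-01]), 45.9775505065918, 15370)
low edge [0.1701268  0.17256873 0.17697038] 728
(array([0.44867392, 0.08055816, 0.26954227]), array([-0.01220431, -0.01049165,  0.99987048]), 47.38325500488281, 327)
```

View pics/s3.png

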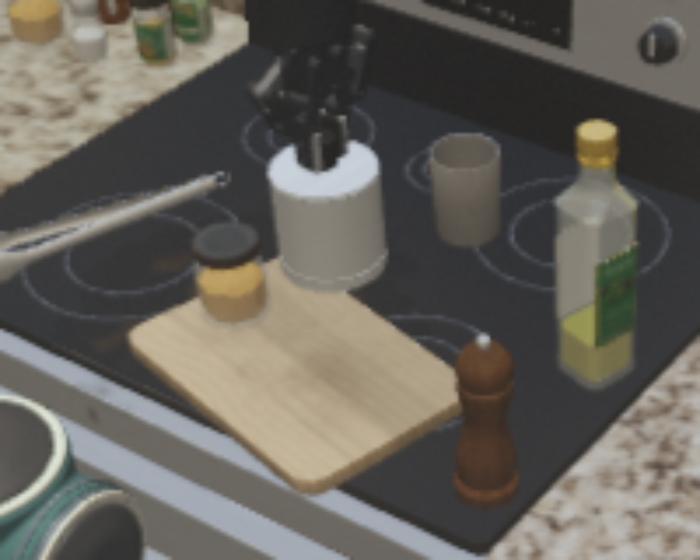

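The cover hangs upright (tilt about 0.003 rad), with its rim 171 mm up over the free right half of the board. I'll lower it.

Emit:
move_arm:
  deltas:
    - [[0, 0, 0], [0, 0, -0.3], 1]
    - [[0, 0, 0], [0, 0, -0.7], 1]
    - [[0, 0, 0], [0, 0, -1], 1]
    - [[0, 0, 0], [0, 0, -1], 1]

```text
time: 10.52
tool_pos: [0.4482, 0.0819, 0.1745]
tcp_rot: [-2.269, -2.169, 0.006]
wrist_force: [-0.6, 0.6, -2.4]
width: 0.28
```

Emit:
move_arm:
  deltas:
    - [[0, 0, 0], [0, 0, -0.2], 1]
    - [[0, 0, 0], [0, 0, -0.35], 1]
    - [[0, 0, 0], [0, 0, -0.42], 1]
    - [[0, 0, 0], [0, 0, -0.45], 1]
    - [[0, 0, 0], [0, 0, -0.45], 1]

```text
time: 11.15
tool_pos: [0.4503, 0.0827, 0.1315]
tcp_rot: [2.27, 2.172, -0.0]
wrist_force: [0.2, -0.5, -2.4]
width: 0.282
```

Emit:
move_arm:
  deltas:
    - [[0, 0, 0], [0, 0, -0.02], 1]
    - [[0, 0, 0], [0, 0, -0.03], 1]
    - [[0, 0, 0], [0, 0, -0.03], 1]

```text
time: 11.52
tool_pos: [0.45, 0.0827, 0.1282]
tcp_rot: [-2.269, -2.172, 0.001]
wrist_force: [-0.8, 0.1, -3.1]
width: 0.283
```

Emit:
move_arm:
  deltas:
    - [[0, 0, 0], [0, 0, -0.015], 1]
    - [[0, 0, 0], [0, 0, -0.02], 1]
    - [[0, 0, 0], [0, 0, -0.02], 1]

```text
time: 11.9
tool_pos: [0.45, 0.0827, 0.1261]
tcp_rot: [-2.269, -2.172, 0.001]
wrist_force: [-1.0, 0.5, -3.4]
width: 0.279
```

Emit:
move_arm:
  deltas:
    - [[0, 0, 0], [0, 0, -0.01], 1]
    - [[0, 0, 0], [0, 0, -0.01], 1]

```text
time: 12.15
tool_pos: [0.45, 0.0826, 0.1251]
tcp_rot: [-2.27, -2.172, 0.001]
wrist_force: [-0.0, -0.7, -2.2]
width: 0.284
```

Emit:
move_arm:
  deltas:
    - [[0, 0, 0], [0, 0, -0.01], 1]
    - [[0, 0, 0], [0, 0, -0.01], 1]

```text
time: 12.4
tool_pos: [0.4502, 0.0828, 0.1247]
tcp_rot: [-2.27, -2.172, 0.0]
wrist_force: [-3.6, -0.1, 2.8]
width: 0.28
```

Emit:
move_arm:
  deltas:
    - [[0, 0, 0], [0, 0, -0.005], 1]
    - [[0, 0, 0], [0, 0, -0.005], 1]

```text
time: 12.65
tool_pos: [0.4503, 0.0828, 0.1248]
tcp_rot: [-2.27, -2.172, 0.0]
wrist_force: [-4.3, -0.1, 7.0]
width: 0.283
```

Contact. I'll open the gripper and lift clear.

Emit:
move_arm:
  deltas:
    - [[0, 0, 0], [0, 0, 0], 0]
    - [[0, 0, 0], [0, 0, 0], 0]
    - [[0, 0, 0], [0, 0, 0], 0]
    - [[0, 0, 0], [0, 0, 0.05], 0]
    - [[0, 0, 0], [0, 0, 0.3], 0]
    - [[0, 0, 0], [0, 0, 0.7], 0]
    - [[0, 0, 0], [0, 0, 1], 0]

```text
time: 13.52
tool_pos: [0.4505, 0.0827, 0.2256]
tcp_rot: [2.269, 2.172, 0.001]
wrist_force: [0.2, 0.3, 0.3]
width: 0.502
```

Emit:
move_arm:
  deltas:
    - [[0, 0, 0], [0, 0, 0.4], 0]
    - [[0, 0, 0], [0, 0, 0.9], 0]
    - [[0, 0, 0], [0, 0, 0.9], 0]

```text
time: 13.9
tool_pos: [0.4528, 0.083, 0.3193]
tcp_rot: [2.266, 2.168, 0.012]
wrist_force: [-0.2, -0.1, 0.2]
width: 0.499
```

Run:
```python
from h import *
s=status.read_state();print(s["tool_pos"],s["wrist_force"])
c=shot("wrist","w5.npz");print(axisfit(c,np.array([.449,.083,.12]),np.array([0,0,1.])))
c=shot("scene","s4.npz");print(axisfit(c,np.array([.449,.083,.12]),np.array([0,0,1.])))
# drum/cap view, unobstructed now
cv2.imwrite("pics/s4.png",cv2.resize(c["p"][130:280,170:440,::-1],None,fx=2.9,fy=2.9))
```

```text
[0.45279662 0.08298306 0.31931191] [-0.16597779 -0.05611535  0.21058888]
(array([0.44964665, 0.08406318, 0.11898735]), array([-1.23580040e-03, -5.53021254e-04,  9.99999083e-01]), 45.841068267822266, 4870)
(array([0.44900905, 0.08187504, 0.11857208]), array([-0.0068322 ,  0.00774922,  0.99994663]), 48.238197326660156, 317)
```

View pics/s4.png

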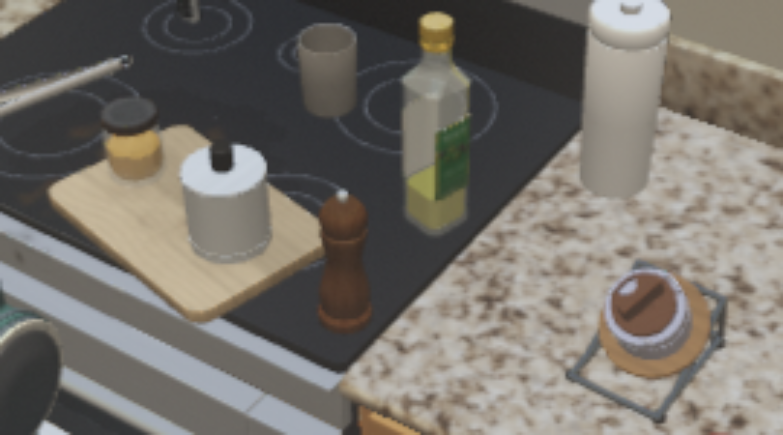

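The cover stands upright and alone on the board at (228,205) in the crop, and the jar, mill and bottle are in place. The cap's bar is visible at (640,300). I go back to the drum.

Emit:
move_arm:
  deltas:
    - [[0, 0, 0], [-0.1, -0.5, 0.1], 0]
    - [[0, 0, 0], [-0.2, -1, 0.1], 0]

```text
time: 14.25
tool_pos: [0.4293, -0.0179, 0.3224]
tcp_rot: [-2.266, -2.174, 0.003]
wrist_force: [-0.0, -0.5, -0.3]
width: 0.499
```

Emit:
move_arm:
  deltas:
    - [[0, 0, 0], [0, -0.5, 0], 0]
    - [[0, 0, 0], [0, -1, 0], 0]

```text
time: 14.5
tool_pos: [0.4288, -0.1184, 0.3217]
tcp_rot: [-2.267, -2.17, 0.003]
wrist_force: [0.5, 0.4, -1.2]
width: 0.501
```

Emit:
move_arm:
  deltas:
    - [[0, 0, 0], [0, -0.5, 0], 0]
    - [[0, 0, 0], [0, -1, 0], 0]

```text
time: 14.75
tool_pos: [0.4288, -0.2185, 0.3215]
tcp_rot: [-2.268, -2.169, 0.002]
wrist_force: [0.5, 0.9, 1.1]
width: 0.501
```

Emit:
move_arm:
  deltas:
    - [[0, 0, 0], [0, -0.5, 0], 0]
    - [[0, 0, 0], [0, -1, 0], 0]

```text
time: 15.0
tool_pos: [0.429, -0.3184, 0.3214]
tcp_rot: [-2.267, -2.169, 0.001]
wrist_force: [-0.3, -0.1, 0.3]
width: 0.504
```

Emit:
move_arm:
  deltas:
    - [[-0.004, -0.1, 0], [0, -0.3, -0.2], 0]
    - [[-0.009, -0.21, 0], [0, -0.6, -0.5], 0]
    - [[-0.0147, -0.35, 0], [0.05, -0.68, -0.7], 0]
    - [[-0.0147, -0.35, 0], [0.05, -0.68, -0.7], 0]
    - [[-0.0147, -0.35, 0], [0.05, -0.68, -0.7], 0]

```text
time: 15.62
tool_pos: [0.4331, -0.3843, 0.2503]
tcp_rot: [1.955, 1.864, 0.528]
wrist_force: [-1.0, 0.6, -0.6]
width: 0.5
```

Run:
```python
from h import *
s=status.read_state();R=cv2.Rodrigues(s["tcp_rot"])[0];print(s["tool_pos"],R.round(3),s["q"].round(2))
c=shot("wrist","w6.npz")
o=np.array([.503,-.385,.1332]);n=np.array([-.523,.022,.852]);seat=o-.098*n
q=c["R"]@(seat+n*.058)+c["t"];q=c["K"]@q;u,v=(q[:2]/q[2]).astype(int);print("axis px",u,v,seat)
x0,y0=max(u-100,0),max(v-90,0);cv2.imwrite("pics/w6.png",cv2.resize(c["p"][y0:v+90,x0:u+100,::-1],None,fx=3,fy=3,interpolation=2));print(x0,y0)
```

```text
[ 0.43312021 -0.38429479  0.25033778] [[ 0.046  0.853  0.519]
 [ 0.999 -0.042 -0.019]
 [ 0.005  0.52  -0.854]] [-1.04 -0.14  2.09  0.57  0.95 -1.27]
axis px 318 174 [ 0.554254 -0.387156  0.049704]
218 84
```

View pics/w6.png

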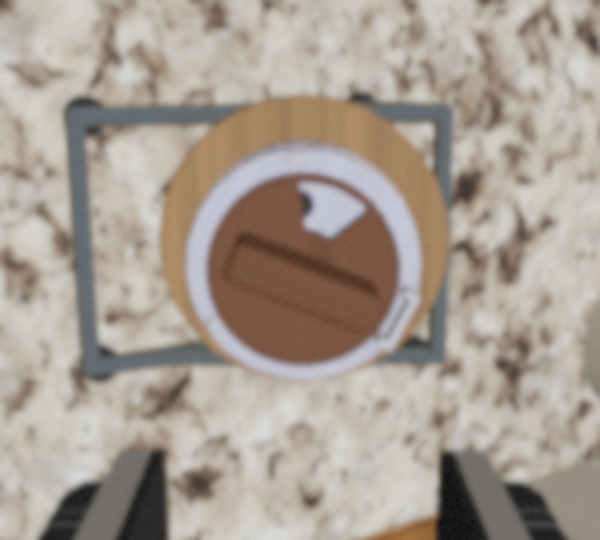

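The crop shows the cap's opening at about (332,208). The broad lip is at (399,317), and the bar runs from (240,260) to (370,312). The two smaller marks are faint, near (290,160) and (210,327).

```bash
cat >> h.py <<'E'
N=np.array([-.523,.022,.852]);N/=np.linalg.norm(N);SEAT=np.array([.554254,-.387156,.049704])
E1=np.cross([0,1,0],N);E1/=np.linalg.norm(E1);E2=np.cross(N,E1)
def onax(c,u,v,h,seat=SEAT):
    o,r=ray(c,u,v);X=o+r*(((seat+N*h-o)@N)/(r@N));return np.array([(X-seat)@E1,(X-seat)@E2])*1000
E
python3 - <<'E'
from h import *
c=load("w6.npz");hsv=cv2.cvtColor(c["p"],cv2.COLOR_RGB2HSV);P=cloud(c)
# rectify to an axis-normal image at a given height, 4 px/mm
def rect(h,name=None):
    g=np.arange(-60,60,.25)/1000;A,B=np.meshgrid(g,-g);X=SEAT+N*h+A[...,None]*E1+B[...,None]*E2
    q=(X@c["R"].T+c["t"])@c["K"].T;return cv2.remap(c["p"],(q[...,0]/q[...,2]).astype(np.float32),(q[...,1]/q[...,2]).astype(np.float32),1)
H=((P-SEAT)@N);
dd=P-SEAT;rad=np.linalg.norm(dd-H[...,None]*N,axis=2)
for lo,hi,l in((.045,.053,"deck"),(.055,.062,"captop"),(.083,.092,"bartop")):
    m=(H>lo)&(H<hi)&(rad<.05);print(l,m.sum(),np.median(H[m]) if m.sum() else 0)
m=(H>.083)&(H<.092)&(rad<.04)
xy=np.stack([(P[m]-SEAT)@E1,(P[m]-SEAT)@E2],1)*1000
(cx,cy),wh,a=cv2.minAreaRect(xy.astype(np.float32));print("bar depth rect",cx,cy,wh,a)
# cap ellipse: saturated brown
R=rect(.058);hs=cv2.cvtColor(R,cv2.COLOR_RGB2HSV);br=((hs[...,1]>90)).astype(np.uint8);b,ce,s=blob(br,(120,120,360,360));print("cap blob",s,(ce-240)/4*[1,-1])
w=((hs[...,1]<70)).astype(np.uint8)
inner=np.hypot(*(np.mgrid[:480,:480]-240))<31*4
n,l,st,cc=cv2.connectedComponentsWithStats((w&inner).astype(np.uint8));
for i in range(1,n):
    if st[i,4]>150: x,y=(cc[i]-240)/4*[1,-1];print("light inside cap",x,y,np.degrees(np.arctan2(y,x)),st[i])
for nm,(u,v),h in(("open",(332,208),.058),("lip top",(399,317),.057),("m1",(290,160),.05),("m2",(210,327),.05)):
    x,y=onax(c,218+u/3,84+v/3,h);print(nm,x,y,np.hypot(x,y),np.degrees(np.arctan2(y,x)))
cv2.imwrite("pics/r6.png",R[:,:,::-1])
E
```

```text
deck 1584 0.04991394951807193
captop 2191 0.057967944169954
bartop 736 0.08755589803563434
bar depth rect 0.023954391479492188 0.3981475830078125 (13.264779090881348, 49.89976501464844) 65.85186004638672
cap blob [  120   120   240   240 42422] [-1.16906322 -2.67742563]
light inside cap 9.68275498466258 20.73154716257669 64.96487869827153 [ 237  117   96   83 5216]
open 11.170768658527047 20.608375755762154 23.44122914253891 61.54009606818085
lip top 32.9085056926195 -17.892988563314656 37.458360704228355 -28.533777491740345
m1 -2.218036837979434 36.32033201086092 36.38799533903733 93.49464096306262
m2 -33.025015852174995 -20.47882276279108 38.859154053919134 -148.19693561552768
```

View pics/r6.png

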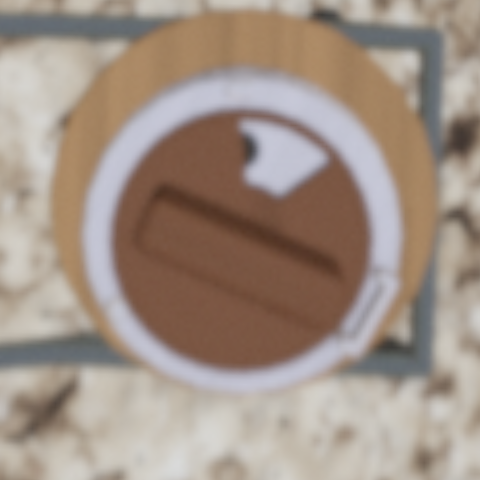

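Emit:
move_arm:
  deltas:
    - [[0.06, -0.003, -0.1], [0, 0, 0], 0]
    - [[0.12, -0.005, -0.19], [0, 0, 0], 0]
    - [[0.18, -0.008, -0.29], [0, 0, 0], 0]
    - [[0.24, -0.01, -0.39], [0, 0, 0], 0]
    - [[0.3, -0.013, -0.48], [0, 0, 0], 0]
    - [[0.3245, -0.0137, -0.5287], [0, 0, 0], 0]

```text
time: 16.42
tool_pos: [0.4361, -0.3854, 0.2544]
tcp_rot: [2.763, 0.781, 0.77]
wrist_force: [-0.1, -0.0, 0.4]
width: 0.498
```

Emit:
move_arm:
  deltas:
    - [[0.06, -0.003, -0.1], [0, 0, 0], 0]
    - [[0.12, -0.005, -0.19], [0, 0, 0], 0]
    - [[0.18, -0.008, -0.29], [0, 0, 0], 0]
    - [[0.24, -0.01, -0.39], [0, 0, 0], 0]
    - [[0.3, -0.013, -0.48], [0, 0, 0], 0]
    - [[0.3245, -0.0137, -0.5287], [0, 0, 0], 0]
    - [[0.3245, -0.0137, -0.5287], [0, 0, 0], 0]

```text
time: 17.3
tool_pos: [0.4361, -0.3852, 0.2545]
tcp_rot: [-2.873, 0.611, -0.819]
wrist_force: [1.1, 0.5, 0.0]
width: 0.5
```

```bash
cat >> h.py <<'E'
def tool(aim_h,aim_ang):
    s=status.read_state();R=cv2.Rodrigues(s["tcp_rot"])[0];y=R[:,1]
    ang=np.degrees(np.arctan2(y@E2,y@E1));d=s["tool_pos"]-SEAT
    print("q",s["q"].round(2),"ang",ang.round(2),"along",(d@N*1000).round(1),"off e1,e2 mm",(d@E1*1000).round(1),(d@E2*1000).round(1),"z.N",(R[:,2]@E1).round(4),(R[:,2]@E2).round(4),"F",s["wrist_force"].round(1),"M",s["torque"].round(2))
    # goal frame
    z=-N;yy=np.cos(np.radians(aim_ang))*E1+np.sin(np.radians(aim_ang))*E2;G=np.stack([np.cross(yy,z),yy,z],1)
    w=cv2.Rodrigues(G@R.T)[0].ravel();print("turn FS",(w/(np.pi/2)).round(4),"shift FS",((SEAT+N*aim_h-s["tool_pos"])*10).round(4))
def lip(c):
    P=cloud(c);H=(P-SEAT)@N;a=(P-SEAT)@E1;b=(P-SEAT)@E2;r=np.hypot(a,b)
    m=(H>.0535)&(H<.0615)&(r>.0345)&(r<.041);return np.degrees(np.arctan2(b[m],a[m]))
def bar(c):
    P=cloud(c);H=(P-SEAT)@N;a=(P-SEAT)@E1*1000;b=(P-SEAT)@E2*1000
    m=(H>.083)&(H<.092)&(np.hypot(a,b)<40);return cv2.minAreaRect(np.stack([a[m],b[m]],1).astype(np.float32))
E
python3 - <<'E'
from h import *
tool(.100,65.85-180)
c=shot("wrist","w7.npz")
for f in("w6.npz","w7.npz"):
    c=load(f);l=lip(c);print(f,"lip n,med,pct",len(l),np.percentile(l,[5,50,95]).round(1) if len(l) else 0,bar(c))
E
```

```text
q [-1.03 -0.14  2.09  0.57  0.96  0.68] ang -113.68 along 236.3 off e1,e2 mm 6.4 -3.3 z.N 0.0004 0.001 F [1.1 0.5 0. ] M [-0.02  0.3   0.02]
turn FS [ 0.0022  0.0001 -0.0048] shift FS [ 0.659   0.0026 -1.1955]
w6.npz lip n,med,pct 117 [-45.7 -24.6  91.5] ((0.023954391479492188, 0.3981475830078125), (13.264779090881348, 49.89976501464844), 65.85186004638672)
w7.npz lip n,med,pct 110 [-147.7  -28.2   90.3] ((0.6043167114257812, -0.9869298934936523), (12.194764137268066, 48.919288635253906), 65.9723129272461)
```

Emit:
move_arm:
  deltas:
    - [[0, 0, 0], [0.2, 0, -0.4], 0]
    - [[0, 0, 0], [0.4, 0, -0.8], 0]
    - [[0, 0, -0.005], [0.53, 0, -0.95], 0]
    - [[0, 0, -0.005], [0.53, 0, -0.95], 0]
    - [[0, 0, -0.005], [0.53, 0, -0.95], 0]

```text
time: 17.98
tool_pos: [0.4885, -0.3858, 0.1598]
tcp_rot: [-2.872, 0.625, -0.821]
wrist_force: [0.6, 0.4, 0.7]
width: 0.498
```

Run:
```python
from h import *
tool(.062,65.9-180)
c=shot("wrist","w8.npz");l=lip(c)
for f in("w6.npz","w7.npz","w8.npz"):
    l=lip(load(f));print([(len(k),k.mean().round(1),k.min().round(1),k.max().round(1)) for k in(l[(l>-60)&(l<0)],l[(l>60)&(l<120)],l[(l<-120)]) if len(k)],bar(load(f)))
```

```text
q [-0.94  0.02  2.12  0.65  0.74  0.63] ang -114.14 along 128.2 off e1,e2 mm 1.5 -1.4 z.N 0.0009 -0.0038 F [0.6 0.4 0.7] M [-0.01  0.25 -0.04]
turn FS [0.0018 0.0006 0.0016] shift FS [ 3.335e-01 -2.000e-04 -5.723e-01]
[(94, np.float64(-28.4), np.float64(-46.1), np.float64(-11.4)), (18, np.float64(90.6), np.float64(86.6), np.float64(95.4)), (5, np.float64(-150.1), np.float64(-151.3), np.float64(-149.1))] ((0.023954391479492188, 0.3981475830078125), (13.264779090881348, 49.89976501464844), 65.85186004638672)
[(90, np.float64(-29.6), np.float64(-46.5), np.float64(-12.9)), (13, np.float64(89.5), np.float64(85.4), np.float64(94.2)), (7, np.float64(-149.3), np.float64(-151.0), np.float64(-146.7))] ((0.6043167114257812, -0.9869298934936523), (12.194764137268066, 48.919288635253906), 65.9723129272461)
[(209, np.float64(-30.1), np.float64(-46.9), np.float64(-13.3)), (32, np.float64(90.7), np.float64(85.5), np.float64(95.5)), (12, np.float64(-149.4), np.float64(-151.6), np.float64(-146.9))] ((0.6408329010009766, -0.2517538070678711), (12.598148345947266, 49.300506591796875), 66.1046142578125)
```

Lip and both smaller marks agree on −29.5°. The opening is at +66.0°, so the cap must turn −95.5°. I descend on the bar and grip it.

Emit:
move_arm:
  deltas:
    - [[0, 0, 0], [0.1, 0, -0.17], 0]
    - [[0.002, 0, 0.001], [0.2, 0, -0.34], 0]
    - [[0.002, 0, 0.001], [0.29, 0, -0.49], 0]
    - [[0.002, 0, 0.001], [0.335, 0, -0.57], 0]
    - [[0.002, 0, 0.001], [0.335, 0, -0.57], 0]
    - [[0.002, 0, 0.001], [0.335, 0, -0.57], 0]

```text
time: 18.77
tool_pos: [0.5217, -0.3855, 0.1019]
tcp_rot: [-2.869, 0.625, -0.818]
wrist_force: [-0.1, -0.6, -0.5]
width: 0.497
```

Run:
```python
from h import *
tool(.062,66-180)
c=shot("wrist","w9.npz");cv2.imwrite("pics/w9.png",c["p"][:,:,::-1]);print(bar(c))
```

```text
q [-0.89  0.14  2.12  0.73  0.63  0.56] ang -114.25 along 61.5 off e1,e2 mm -0.4 0.3 z.N 0.0004 0.0002 F [-0.1 -0.6 -0.5] M [0.03 0.19 0.02]
turn FS [-0.0015  0.0003  0.0023] shift FS [ 0.0011 -0.003   0.0065]
((1.2945976257324219, -4.109401702880859), (46.56304168701172, 58.246742248535156), 9.772414207458496)
```

View pics/w9.png

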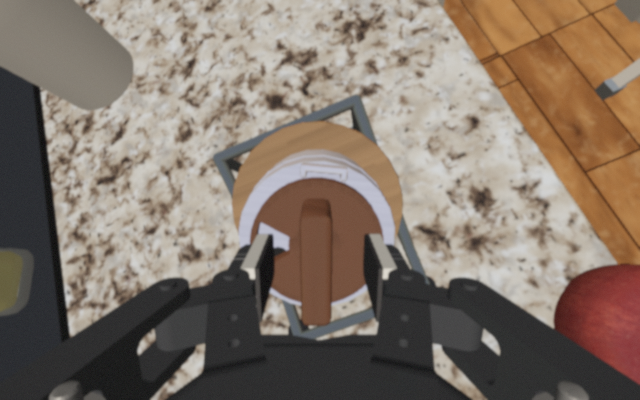

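The bar at (316,265) is centred between the pads. I close the gripper.

Emit:
move_arm:
  deltas:
    - [[0, 0, 0], [-0.004, -0.002, 0.012], 0]
    - [[0, 0, 0.001], [-0.004, -0.002, 0.012], 1]
    - [[0, 0, 0.001], [-0.004, -0.002, 0.012], 1]
    - [[0, 0, 0.001], [-0.004, -0.002, 0.012], 1]
    - [[0, 0, 0.001], [-0.004, -0.002, 0.012], 1]
    - [[0, 0, 0.001], [-0.004, -0.002, 0.012], 1]
    - [[0, 0, 0.001], [-0.004, -0.002, 0.012], 1]
  grip_force: 60

```text
time: 19.7
tool_pos: [0.5215, -0.3848, 0.1039]
tcp_rot: [-2.867, 0.621, -0.818]
wrist_force: [-3.3, 4.8, 5.6]
width: 0.143
```

Run:
```python
from h import *
tool(.0625,66-180)
```

```text
q [-0.89  0.14  2.12  0.73  0.63  0.56] ang -114.14 along 63.3 off e1,e2 mm 0.4 1.0 z.N 0.0011 0.0027 F [-3.3  4.8  5.6] M [0.44 0.17 0.28]
turn FS [-0.0023  0.0008  0.0005] shift FS [ 0.0009 -0.0097 -0.0092]
```

Emit:
move_arm:
  deltas:
    - [[0.035, -0.001, -0.057], [0, -0.005, 0], 1]
    - [[0.07, -0.003, -0.114], [0, -0.005, 0], 1]
    - [[0.105, -0.004, -0.17], [0, -0.005, 0], 1]
    - [[0.14, -0.006, -0.227], [0, -0.005, 0], 1]
    - [[0.175, -0.007, -0.284], [0, -0.005, 0], 1]
    - [[0.21, -0.009, -0.341], [0, -0.005, 0], 1]
    - [[0.244, -0.01, -0.398], [0, -0.005, 0], 1]
    - [[0.279, -0.0117, -0.4544], [0, -0.005, 0], 1]
    - [[0.279, -0.0117, -0.4544], [0, -0.005, 0], 1]

```text
time: 20.82
tool_pos: [0.5217, -0.3845, 0.104]
tcp_rot: [-2.224, 1.631, -0.647]
wrist_force: [-0.9, 5.7, 6.8]
width: 0.133
```

Run:
```python
from h import *
tool(.0625,-29.5-180)
```

```text
q [-0.89  0.14  2.12  0.73  0.63  1.4 ] ang -162.2 along 63.3 off e1,e2 mm 0.7 1.3 z.N 0.0023 0.0038 F [-0.9  5.7  6.8] M [0.8  0.04 0.39]
turn FS [ 0.2734 -0.0092 -0.4487] shift FS [-0.0017 -0.0127 -0.0104]
```

Emit:
move_arm:
  deltas:
    - [[0.034, -0.001, -0.056], [0, -0.005, 0], 1]
    - [[0.068, -0.002, -0.112], [0, -0.01, 0], 1]
    - [[0.103, -0.003, -0.168], [0, -0.01, 0], 1]
    - [[0.137, -0.005, -0.224], [0, -0.01, 0], 1]
    - [[0.171, -0.006, -0.28], [0, -0.01, 0], 1]
    - [[0.205, -0.007, -0.337], [0, -0.01, 0], 1]
    - [[0.239, -0.008, -0.393], [0, -0.01, 0], 1]
    - [[0.273, -0.009, -0.449], [0, -0.01, 0], 1]
    - [[0.273, -0.009, -0.449], [0, -0.01, 0], 1]
    - [[0.273, -0.009, -0.449], [0, -0.01, 0], 1]

```text
time: 22.08
tool_pos: [0.5221, -0.3846, 0.1042]
tcp_rot: [-1.329, 2.292, -0.397]
wrist_force: [-1.6, 8.8, 8.3]
width: 0.143
```

Run:
```python
from h import *
tool(.0625,-29.5-180)
c=shot("wrist","w10.npz")
l=lip(c);k=l[(l>-60)&(l<0)];print(len(k),k.mean() if len(k) else 0)
```

```text
q [-0.89  0.14  2.12  0.72  0.63  2.24] ang 150.53 along 63.3 off e1,e2 mm 1.1 1.2 z.N -0.0019 0.0033 F [-1.6  8.8  8.3] M [ 1.15 -0.38  0.63]
turn FS [-0.0016 -0.0012 -0.0013] shift FS [-0.0052 -0.0123 -0.0124]
435 -31.61751865511995
```

Emit:
move_arm:
  deltas:
    - [[0, 0, 0], [0, 0, 0], 0.3]
    - [[0, 0, 0], [0, 0, 0], 0.3]
    - [[0, 0, 0], [0, 0, 0], 0.3]
    - [[0, 0, 0], [-0.06, 0.002, 0.1], 0.3]
    - [[0, 0, 0], [-0.2, 0.008, 0.33], 0.3]
    - [[0, 0, 0], [-0.4, 0.017, 0.65], 0.3]
    - [[0, 0, 0], [-0.6, 0.025, 0.98], 0.3]
    - [[0, 0, 0], [-0.6, 0.025, 0.98], 0.3]

```text
time: 23.12
tool_pos: [0.4613, -0.3869, 0.2054]
tcp_rot: [-1.328, 2.294, -0.412]
wrist_force: [-0.3, 0.5, -0.4]
width: 0.35
```

Run:
```python
from h import *
tool(.0625,-29.5-180)
c=shot("wrist","w11.npz");l=lip(c)
print([(len(k),k.mean().round(1),k.min().round(1),k.max().round(1)) for k in(l[(l>-60)&(l<0)],l[(l>60)&(l<120)],l[(l<-120)]) if len(k)],bar(c))
q=c["K"]@(c["R"]@(SEAT+N*.058)+c["t"]);u,v=(q[:2]/q[2]).astype(int);print(u,v)
x0,y0=max(u-130,0),max(v-110,0);cv2.imwrite("pics/w11.png",cv2.resize(c["p"][y0:v+110,x0:u+130,::-1],None,fx=2.5,fy=2.5))
```

```text
q [-0.99 -0.07  2.11  0.6   0.84  2.33] ang 150.61 along 181.3 off e1,e2 mm 2.2 -3.7 z.N 0.0003 -0.0081 F [-0.3  0.5 -0.4] M [ 0.    0.29 -0.02]
turn FS [0.005  0.0002 0.0017] shift FS [ 0.6029  0.0112 -1.0248]
[(133, np.float64(-31.8), np.float64(-48.6), np.float64(-13.3)), (18, np.float64(91.2), np.float64(86.1), np.float64(96.1)), (13, np.float64(-149.5), np.float64(-153.0), np.float64(-146.5))] ((-0.9112067222595215, -0.5732460021972656), (49.235626220703125, 12.259123802185059), 60.482383728027344)
322 194
```

View pics/w11.png

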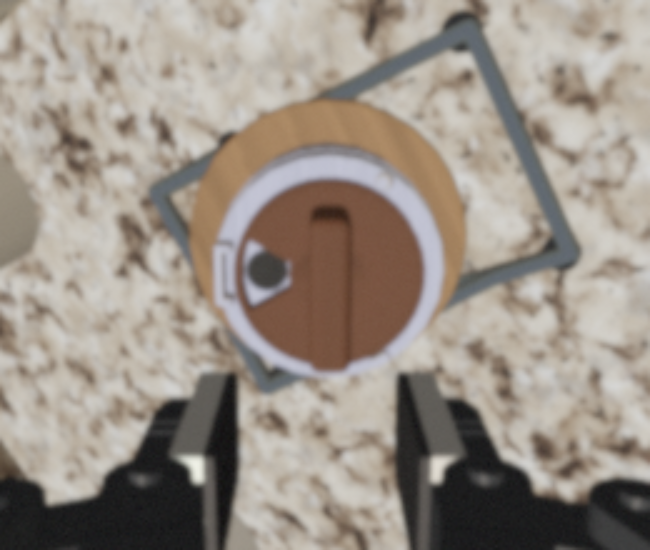

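The opening frames the dark hole at (267,268), right beside the broad lip at (225,273), and the bar stands square to it. One last numeric check of the angle, the cover, the board and the other things.

Run:
```python
from h import *
c=load("w11.npz")
g=c["p"].astype(int).max(2);b,ce,s=blob(g<90,(282,170,312,210));x,y=onax(c,*ce,.050);print("hole",ce,s[4],np.hypot(x,y),np.degrees(np.arctan2(y,x)))
S=shot("scene","s9.npz");T=shot("top","t9.npz");S4=load("scene0.npz");T0=load("top0.npz")
print("cover",axisfit(S,np.array([.449,.083,.12]),np.array([0,0,1.]))[:2])
PT=cloud(T);hsv=cv2.cvtColor(T["p"],cv2.COLOR_RGB2HSV)
for nm,c in(("before",T0),("after",T)):
    P=cloud(c);hs=cv2.cvtColor(c["p"],cv2.COLOR_RGB2HSV)
    m=((P[...,2]>0.012)&(P[...,2]<0.033)&(hs[...,1]>60)).astype(np.uint8);b,_,s=blob(m,(140,170,280,275))
    print(nm,"board box",s[:4])
    for n,roi,zr in(("jar",(150,190,200,235),(.09,.115)),("mill",(265,210,310,255),(.1,.2)),("bottle",(265,140,305,185),(.1,.3)),("apple",(420,225,455,258),(.03,.09))):
        x0,y0,x1,y1=roi;q=P[y0:y1,x0:x1].reshape(-1,3);q=q[(q[:,2]>zr[0])&(q[:,2]<zr[1])];print("  ",n,len(q),q.mean(0).round(4) if len(q) else 0)
```

```text
hole [298.46666667 191.58      ] 150 21.568573241889556 -30.24807728662751
cover (array([0.44940311, 0.08119284, 0.11878236]), array([-0.01006444,  0.01205399,  0.9998767 ]))
before board box [155 181 111  86]
   jar 433 [0.4873 0.2514 0.1066]
   mill 260 [ 0.4364 -0.0874  0.1529]
   bottle 616 [ 0.6174 -0.0791  0.2085]
   apple 526 [ 0.4208 -0.5206  0.057 ]
after board box [155 181 111  86]
   jar 435 [0.4875 0.2515 0.1066]
   mill 255 [ 0.437  -0.0869  0.1531]
   bottle 615 [ 0.6174 -0.0791  0.2083]
   apple 516 [ 0.4212 -0.5211  0.0571]
```

All good: the hole is at −30.2° and the opening at −29.5°.

```bash
python3 -c "
from workcell import order;print(order.finish_job())"
```

```text
the job is handed in; nothing more can be done
None
```

The dispenser is ready to pour, and the job was handed in after about 23 s of robot time, with the gripper open and clear of everything.

**Cover:** I drew it off along its leaning axis and stood it upright, open end down, on the free half of the board at about (0.449, 0.082). The wrist camera put its tilt at about 0.001 rad. The coarser scene camera said about 0.01 rad, which is within its noise.

**Cap:** I turned it about −95.5°. The opening sits at −29.5° and the pour hole at −30.2°, and the last close view shows the hole framed in the opening beside the broad lip.

**Drum:** In the last view the lip alone read −31.8°, about 2° off its earlier readings. The two smaller marks gave −28.8° and −29.5°, so I take the drum as not turned.

**Other things:** Before and after views show the board, jar, mill, bottle and apple unmoved to within 1 mm.

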